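# Stow the griddle's splash guard in its clip rack

### The job

Take the orange-edged splash-guard panel out of the wooden drip stand and stow it upright in the empty middle bay of the steel rack: slip it in between the two leaning grey-topped panels, spreading them with it, and push it down past the spring clips until it sits fully home on the bay floor along its whole length. Do not drop or slam it, leave the other things on the bar where they are, and let go of it at the end.

Things in the scene. Friction and masses are not known exactly. Their poses are not given: they have to be found in the camera images.
- guard: Loose steel splash-guard panel with an orange top edge, about 0.25 kg: 180 mm long (its y), 110 mm tall (z), 10 mm thick (x), same both ways round. Origin: middle of its underside. Its bottom edge is a round bead 10 mm thick; 8 to 18 mm up it narrows to a 5 mm waist for the clips; above, 10 mm thick to the flat top. Starts upright and loose in the stand.
- stand: Fixed light-wood drip stand: foot 70 x 150 mm (x, y), two cheeks 100 mm long (y) and 48 mm high with a 13 mm groove between them along y, groove floor 8 mm above the bar. Origin: centre of its underside on the bar.
- rack: Fixed steel rack, base 84 x 206 mm (x, y), end walls 70 mm high, inner faces at y = +-94 mm. Origin: centre of its underside on the bar. The empty middle bay lies over the origin and runs along y, floor 10 mm above the bar. Steel guides 13 mm apart, up to 51 mm high, take the panel's ends. With the panel home its orange top is 120 mm above the bar, 4 mm proud of its neighbours.
- mouth (a point): Middle of the bay's mouth, 116 mm above the bar, between two stowed grey-topped panels (centre planes at rack x = +-16 mm, 156 mm long, 10 mm thick, round tops at this height). Both lean into the bay by unknown amounts, up to 8 mm each, so the mouth may be only 6 mm wide. They rock on their feet, yield to 1 to 2 N each and stay where pushed. Fingers do not fit between the panels.
- clips (a point): Middle of the spring clips low in the bay, 21 mm above the bar: two pairs of white noses (rack y = +-60 mm, x = +-10 mm). A panel let down stops on them 8 to 13 mm above home. Pushing it past takes roughly 12 to 22 N; it does not go home by its own weight, and must be pushed until its bottom edge meets the bay floor.
- press: Bystander: stainless burger press, 90 mm disc with an upright black handle, 88 mm tall. Origin: centre of its underside.
- canister: Bystander: clear canister, 88 mm wide, 122 mm tall, red flip-top. Origin: centre of its underside.
- dish: Bystander: small black dish, 80 mm wide, 28 mm tall. Origin: centre of its underside.
- turner: Bystander: bamboo turner, 280 mm long, lying flat. Origin: middle of its length at its underside.
- mug: Bystander: blue mug, 80 mm wide, 90 mm tall. Origin: centre of its underside.
- oil: Bystander: green oil bottle, 60 mm wide, 200 mm tall. Origin: centre of its underside.
- spice: Bystander: amber spice jar, 44 mm wide, 90 mm tall. Origin: centre of its underside.

How it is judged (in metres and radians):
On the way, in this order (a step that is already met when the one before it is completed fails the run):
1. the guard panel is lifted out of the stand (z of guard in the frame of stand above 0.06 m), for 0.1 s.
2. the guard panel stands upright in the middle bay between its neighbours, its bottom edge within 45 mm of the bay floor (x of guard in the frame of rack between -0.006 and 0.006 m and y of guard in the frame of rack between -0.01 and 0.01 m and z of guard in the frame of rack below 0.055 m and angle between guard's own z axis and vertical below 0.12 rad), for 0.1 s.
At the end, for the whole second after the job is handed in: The guard panel stands in the rack's middle bay, within 4 mm of its middle plane and 7 mm of its middle along the length, its underside within 3 mm of the bay floor, upright and in line with the bay within 0.05 rad, at rest and released (x of guard in the frame of rack between -0.004 and 0.004 m and y of guard in the frame of rack between -0.007 and 0.007 m and z of guard in the frame of rack between 0.006 and 0.013 m and angle between guard's own z axis and vertical below 0.05 rad and angle between the y axis of guard and the y axis of rack, either way round below 0.05 rad and linear speed of guard below 0.01 m/s); the robot touches nothing.
It fails at once if the guard panel is dropped: out of the fingers and falling faster than 0.7 m/s (a fall of about 25 mm) (linear speed of guard above 0.7 m/s and contact force between the fingers and guard below 0.5 N).
It fails at once if the guard panel is slammed: pressed against the rack with more than 90 N (contact force between guard and rack above 90 N).
It fails at once if a bystander is shifted by more than 30 mm (distance of any of press, canister, dish, turner, mug, oil, spice from where it was at the start of the episode above 0.03 m).
It also fails if it takes over 46 s, if anything falls off the work surface, if the arm or the gripper's body presses on something with over 40 N, if the wrist force passes 120 N, or if a joint passes its speed limit or range.

### The arm

A 6-joint arm with a two-finger parallel gripper is mounted at the origin on the work surface. World frame = base frame: x ahead of the robot, y to its left, z up, the work surface at z = 0. Lengths are in mm, angles in rad, forces in N, time in s.
With the tool pointing down it reaches from about 300 to 775 mm from the base axis. Payload 14.6 kg.
Tool frame: the origin (TCP) lies on the centre line of the jaws, within the pads' length; the fingertips stand 19 mm ahead of it and the grasp point (between the pads) is the TCP (bot.tip_reach is the distance from the TCP to the fingertips, in mm); z points along the fingers, y is the line along which they close (so a half turn about z gives the same grasp; the last joint's range is limited). The gripper opens to 85 mm and grips with 20 to 120 N. Pads are 22 mm wide; open, the fingers measure 114 mm over their backs; the gripper's body (76 mm by 85 mm) begins 54 mm behind the grasp point. The pads swing forward as they close: fully open they stand 13 mm farther back than shut.
Start: joints at [1.075, 0.3, 1.521, -0, 1.321, -0.067], TCP at [228.675, 500.197, 250.281] pointing down, gripper open.
Joint ranges: [-3.03, 3.03], [-0.79, 2.21], [0.23, 2.52], [-1.04, 4.18], [0, 3.07], [-2.55, 2.55]. Speed limits (rad/s): [2.22, 2.22, 2.57, 3.14, 3.14, 3.14].

### API

Orientations are given as a unit quaternion [w, x, y, z].
In Python, from rig import bot gives the robot as it stands. Calls block until the motion is done:
- bot.move_to(position, orientation): joint-space move of the TCP to a pose.
- bot.servo_line(position, attitude=None, speed=150, until_force=None): straight line of the TCP; attitude=None keeps the orientation; speed is the mean speed in mm/s. With until_force (N) it stops when the force on the tool has changed by that much, and returns True; else False.
- bot.move_joints(angles): joint-space move.
- bot.move_gripper(opening, grip_force=None): finger opening in mm; grip_force is the grip in N (None keeps the last); returns when the fingers have stopped.
- bot.dwell(seconds).
- bot.ik(position, orientation): joint angles nearest the present ones, or None.
- bot.read_state(): the state.
- bot.read_camera(name): name is "side" or "top" or "wrist"; returns a dict with "image" (384x512x3 uint8, blue, green, red), "depth" (384x512 float32, mm along the optical axis (not along the pixel's ray), 0 where there is no reading), "fovy" (degrees; the focal length in pixels is half the picture's height over the tangent of half this angle, whatever the lens; pixels are square), "cx", "cy" (the principal point, pixels), "eye" and "attitude" of the camera in the world; the wrist camera has in their place "mount" (4x4, takes a point from camera to tool coordinates, whose origin is the TCP and whose axes are the flange's). Camera axes: x right, y down, z forward; pixel columns grow to the right and rows downward; lengths in mm; the calibration is good to about 2 mm. A picture is of the moment at which its call begins: read the wrist's pose just before it.
A pose or a line that the arm cannot do raises bot.MotionError and nothing moves.
- bot.finish_job(): hands the job in; it is judged then, once.
The state is a dict: "clock": time; "joint_positions": joint angles; "qvel": joint speeds; "effort": joint torques, N m; "ee_pos": TCP position; "tool_rot": TCP orientation; "ft_force": force on the tool from outside, world axes, zero at the start; "moment": the same for the moment, N m; "grip_width": finger opening in mm; "grip_force": force on a finger pad.
Only numpy, scipy, OpenCV 4.12 (cv2) and the standard library are available. Lean on these libraries where they do the work, as an engineer would, in place of code of your own. Each camera call takes 0.05 s, during which the arm holds its last target. There are 200 camera calls.

## Working session

There is one attempt and no reset: what is moved stays moved. The work goes in short steps, each a Python script; the robot and the scene stay as the last script left them, time stands still between calls to the robot, and variables do not carry over. Pictures are saved under pics/ and viewed, at most 10 in all, crops included, and the job is handed in when it is done.

```bash
ls; mkdir -p pics; cat > h.py <<'E'
import numpy as np, cv2
from rig import bot
from scipy.spatial.transform import Rotation as R
def rot(q): return R.from_quat([q[1],q[2],q[3],q[0]])
def cloud(c):
    d=c["depth"]; h,w=d.shape; f=h/2/np.tan(np.radians(c["fovy"]/2))
    u,v=np.meshgrid(np.arange(w),np.arange(h))
    P=np.stack([(u-c["cx"])/f*d,(v-c["cy"])/f*d,d],-1)
    A=np.array(c["attitude"]); M=rot(A).as_matrix() if A.size==4 else A
    W=P@M.T+np.array(c["eye"]); W[d<=0]=np.nan
    return W
E
python3 - <<'E'
from h import *
for n in("top","side"):
    c=bot.read_camera(n); cv2.imwrite(f"pics/{n}.png",c["image"]); np.savez(f"pics/{n}.npz",W=cloud(c),img=c["image"])
    print(n,c["fovy"],c["cx"],c["cy"],c["eye"],c["attitude"])
    cv2.imwrite(f"pics/{n}.png",cv2.resize(c["image"],(800,600)))
s=bot.read_state();print(s["clock"],s["ee_pos"],s["tool_rot"],s["ft_force"])
E
```

```text
pics
top 42.04813532138735 261.79186264558007 200.28268281696342 [ 371.35010695   17.79406036 1580.081753  ] [-0.03645801  0.7064914  -0.70522268  0.04692208]
side 46.47774280932523 259.8609009827003 187.4678098604413 [  450.65585888 -1152.05935608  1370.19266584] [-0.3583508   0.93304269 -0.03018023  0.01025699]
0.1 [228.59038657 500.0274387  249.74478759] [-1.64537043e-04  2.12777399e-01  9.77100546e-01 -5.23719002e-04] [ 0.1098722  -0.26383902  0.12555719]
```

View pics/top.png

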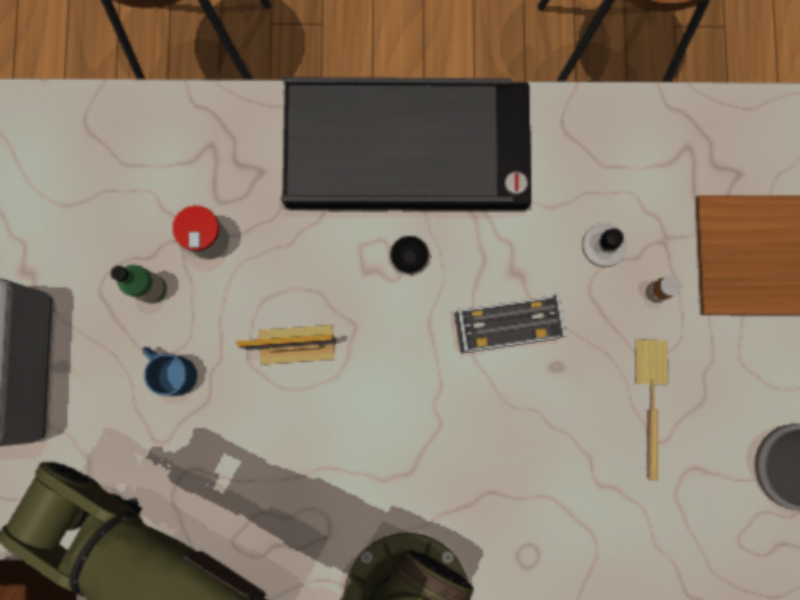

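View pics/side.png

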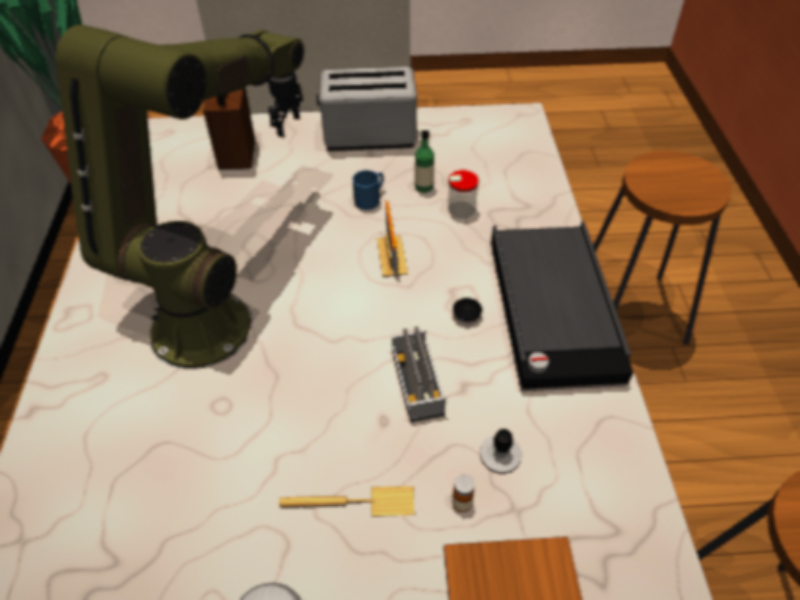

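The top view shows the guard in its stand at (290,341) and the rack at (510,324); the side view shows the same layout, guard upright. Now coarse positions, then a wrist view close up.

```bash
python3 - <<'E'
from h import *
z=np.load("pics/top.npz");W=z["W"]
def rep(name,x0,x1,y0,y1,zl):
    P=W[y0:y1,x0:x1].reshape(-1,3);P=P[np.isfinite(P).all(1)];print(name,"zpct",np.percentile(P[:,2],[2,50,90,99]).round(1))
    Q=P[P[:,2]>zl];r=cv2.minAreaRect(Q[:,:2].astype(np.float32));print(len(Q),r,Q.mean(0).round(1))
rep("guard",148,226,202,238,85);rep("stand",148,226,202,238,20)
rep("rack",285,368,182,230,20);rep("rackhi",285,368,182,230,95)
c=bot.read_camera("wrist");print(np.array(c["mount"]).round(3),c["fovy"],c["cx"],c["cy"])
print(bot.tip_reach)
E
```

```text
guard zpct [ -6.5   3.3  81.5 122.1]
271 ((493.04937744140625, 231.36758422851562), (11.017168045043945, 178.39849853515625), 4.414825439453125) [492.3 231.2 114.4]
stand zpct [ -6.5   3.3  81.5 122.1]
464 ((493.7759094238281, 231.30470275878906), (176.77723693847656, 39.46027755737305), 84.83316040039062) [490.1 229.4  88.1]
rack zpct [ -6.    5.4  98.8 119.7]
1191 ((533.8135986328125, -203.2412109375), (84.80813598632812, 201.28665161132812), 8.761642456054688) [ 532.4 -204.8   70.6]
rackhi zpct [ -6.    5.4  98.8 119.7]
406 ((533.6104736328125, -202.5873260498047), (37.08037185668945, 155.75039672851562), 8.700754165649414) [ 532.8 -202.3  114. ]
[[ 0.00000e+00 -9.56000e-01 -2.95000e-01  7.56110e+01]
 [ 1.00000e+00  0.00000e+00 -1.00000e-03 -2.70000e-01]
 [ 1.00000e-03 -2.95000e-01  9.56000e-01 -1.23029e+02]
 [ 0.00000e+00  0.00000e+00  0.00000e+00  1.00000e+00]] 68.27505672341461 254.4662338248968 191.70054679508195
19.0
```

```bash
cat >> h.py <<'E'
def quat(yaw):  # tool down, tool x at world angle yaw+90deg (along panel y)
    a=(np.radians(yaw)+np.pi/2)/2
    return [0,np.cos(a),np.sin(a),0]
def wrist(name):
    s=bot.read_state(); c=bot.read_camera("wrist"); M=np.array(c["mount"]); T=rot(s["tool_rot"]).as_matrix()
    c["attitude"]=T@M[:3,:3]; c["eye"]=np.array(s["ee_pos"])+T@M[:3,3]
    W=cloud(c); np.savez(f"pics/{name}.npz",W=W,img=c["image"]); cv2.imwrite(f"pics/{name}.png",cv2.resize(c["image"],(800,600)))
    return c,W
def pt(cen,yaw,dx,dy,z):
    t=np.radians(yaw); return [cen[0]+dx*np.cos(t)-dy*np.sin(t),cen[1]+dx*np.sin(t)+dy*np.cos(t),z]
def loc(W,cen,yaw):
    t=np.radians(yaw); d=W[...,:2]-np.array(cen[:2])
    return np.stack([d[...,0]*np.cos(t)+d[...,1]*np.sin(t),-d[...,0]*np.sin(t)+d[...,1]*np.cos(t),W[...,2]],-1)
E
python3 - <<'E'
from h import *
rack=(533.6,-202.8);gd=(492.8,231.3)
for c,y in((rack,8.7),(gd,4.4)):
    for dy in(-90,0):
        for z in (120,300): print(z,dy,bot.ik(pt(c,y,0,dy,z),quat(y)))
# look at rack first, then guard
bot.move_to(pt(rack,8.7,0,-75,300),quat(8.7)); wrist("w_rack"); print(bot.read_state()["clock"])
bot.move_to(pt(gd,4.4,0,-75,300),quat(4.4)); wrist("w_guard"); print(bot.read_state()["clock"])
for n,c,y,zl in(("w_rack",rack,8.7,95),("w_guard",gd,4.4,85)):
    L=loc(np.load(f"pics/{n}.npz")["W"],c,y).reshape(-1,3)
    L=L[(abs(L[:,0])<60)&(abs(L[:,1])<110)]
    Q=L[L[:,2]>zl]; print(n,len(Q),cv2.minAreaRect(Q[:,:2].astype(np.float32)))
    for a in range(-95,95,19):
        q=Q[(Q[:,1]>=a)&(Q[:,1]<a+19)]
        for sgn in ((-1,1) if n=="w_rack" else (0,)):
            p=q[q[:,0]*sgn>=0]
            if len(p)>3:
                zt=np.percentile(p[:,2],95); p=p[p[:,2]>zt-4]; print(a,sgn,len(p),"x",p[:,0].min().round(1),np.median(p[:,0]).round(1),p[:,0].max().round(1),"y",p[:,1].min().round(1),p[:,1].max().round(1),"z",zt.round(1))
E
```

```text
120 -90 [-5.48893203e-01  5.81370924e-01  1.43536207e+00 -4.44089210e-16
  1.12485966e+00 -7.00736848e-01]
300 -90 [-5.48893203e-01  4.30505082e-01  1.23015276e+00 -4.44089210e-16
  1.48093481e+00 -7.00736848e-01]
120 0 [-4.27359610e-01  4.82938512e-01  1.58960082e+00 -4.44089210e-16
  1.06905332e+00 -5.79203255e-01]
300 0 [-4.27359610e-01  3.14663845e-01  1.38660196e+00 -4.44089210e-16
  1.44032685e+00 -5.79203255e-01]
120 -90 [ 2.05535732e-01  3.82018417e-01  1.73947329e+00 -4.44089210e-16
  1.02010094e+00  1.28741245e-01]
300 -90 [ 2.05535732e-01  1.96341418e-01  1.53394329e+00 -4.44089210e-16
  1.41130794e+00  1.28741245e-01]
120 0 [ 3.71552563e-01  4.30984256e-01  1.66788158e+00 -4.44089210e-16
  1.04272682e+00  2.94758076e-01]
300 0 [ 3.71552563e-01  2.53705315e-01  1.46412818e+00 -4.44089210e-16
  1.42375916e+00  2.94758076e-01]
3.15
4.8
w_rack 31720 ((0.16962432861328125, -5.00921630859375), (163.6825408935547, 120.0322494506836), 89.84783172607422)
-95 -1 101 x -47.8 -43.8 -36.7 y -85.8 -76.0 z 355.2
-95 1 102 x 36.2 44.2 60.0 y -87.0 -76.1 z 355.0
-76 -1 2102 x -60.0 -23.0 
[... 720 characters left out ...]
.9 17.9 y 57.1 75.8 z 116.0
76 -1 6 x -16.1 -13.3 -10.4 y 76.0 76.6 z 115.9
76 1 9 x 9.8 12.7 16.6 y 76.1 76.8 z 116.0
w_guard 30496 ((0.01630401611328125, -0.12790679931640625), (179.64430236816406, 119.99594116210938), 89.98637390136719)
-95 0 213 x -45.6 36.5 59.9 y -86.2 -76.0 z 358.0
-76 0 4576 x -60.0 0.2 60.0 y -68.8 -57.0 z 372.1
-57 0 1589 x -23.5 8.6 23.3 y -57.0 -54.5 z 378.5
-38 0 156 x -3.9 0.4 4.7 y -37.2 -19.3 z 118.8
-19 0 188 x -3.8 0.4 5.7 y -18.5 -0.3 z 118.5
0 0 192 x -3.7 1.4 5.5 y 0.7 19.0 z 118.5
19 0 207 x -3.7 0.4 5.5 y 19.0 37.8 z 118.4
38 0 210 x -3.6 0.9 5.3 y 38.3 56.5 z 118.5
57 0 222 x -3.5 0.9 5.3 y 57.0 75.9 z 118.5
76 0 170 x -3.4 1.3 6.1 y 76.1 89.7 z 118.4
```

View pics/w_rack.png

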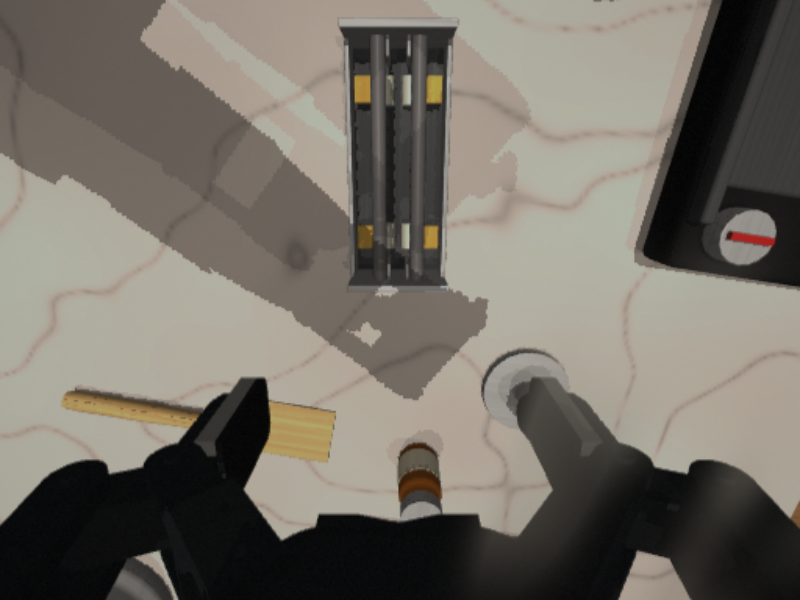

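View pics/w_guard.png

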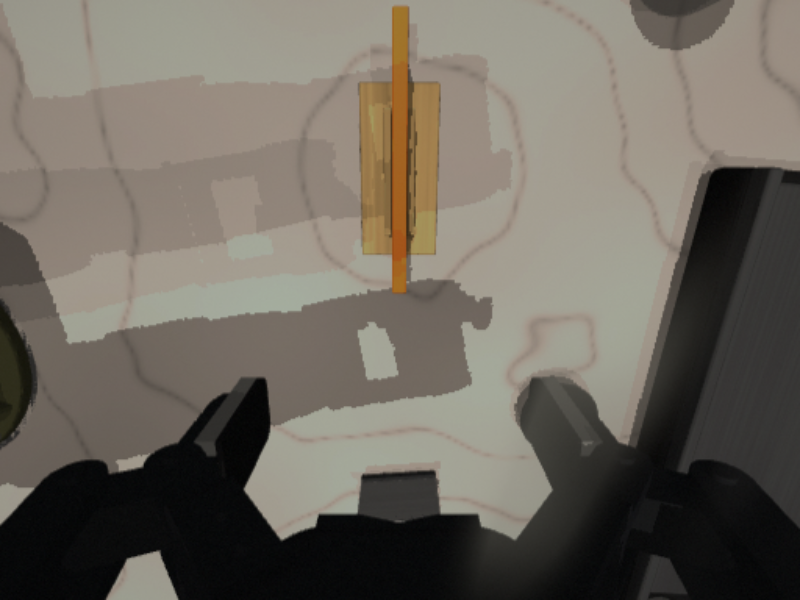

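The rack view shows both neighbours at columns 378 and 419, leaning in almost equally, with the bay between them. The guard view shows the guard at column 400, rows 5 to 292, with its top level. Next I'll refine both fits.

```bash
python3 - <<'E'
from h import *
rack=(533.6,-202.8);gd=(492.8,231.3)
def L(n,c,y,zl,zh,mx=60,my=115):
    W=np.load(f"pics/{n}.npz")["W"]; l=loc(W,c,y).reshape(-1,3); return l[(abs(l[:,0])<mx)&(abs(l[:,1])<my)&(l[:,2]>zl)&(l[:,2]<zh)]
def edge(p,ya,yb,step=6):  # outer edges per slice
    out=[]
    for a in np.arange(ya,yb,step):
        q=p[(p[:,1]>=a)&(p[:,1]<a+step)]
        if len(q)>5: out.append((a+step/2,q[:,0].min(),q[:,0].max()))
    return np.array(out)
g=L("w_guard",gd,4.4,114,122,15); e=edge(g,-84,84); m=(e[:,1]+e[:,2])/2; f=np.polyfit(e[:,0],m,1)
print("guard mid x=%.2f slope %.3f deg, width %.2f"%(f[1],np.degrees(f[0]),(e[:,2]-e[:,1]).mean()),g[:,1].min(),g[:,1].max())
for zl,zh,mx in((60,75,60),(95,122,30)):
    p=L("w_rack",rack,8.7,zl,zh,mx); e=edge(p,-70,70)
    print(zl,len(p),p[:,:2].min(0),p[:,:2].max(0),cv2.minAreaRect(p[:,:2].astype(np.float32)))
    if len(e): print("mid",np.polyfit(e[:,0],(e[:,1]+e[:,2])/2,1),(e[:,2]-e[:,1]).mean())
p=L("w_rack",rack,8.7,2,150)
print(np.histogram(p[:,2],np.arange(0,125,5)))
# end walls (z~70)
w=p[(p[:,2]>66)&(p[:,2]<73)]
for s in(-1,1):
    q=w[(w[:,1]*s>85)]; print("wall",s,len(q),q.min(0),q.max(0),np.median(q,0)) if len(q) else 0
# side rails: outermost points per slice low
for zl,zh in((8,20),(20,40),(40,60)):
    e=edge(p[(p[:,2]>zl)&(p[:,2]<zh)],-80,80,10)
    if len(e): print(zl,e[:,0],e[:,1].round(1),e[:,2].round(1))
E
```

```text
guard mid x=0.70 slope 0.243 deg, width 8.93 -89.94986645788337 89.69416134427563
60 1055 [ -42.38317742 -101.23676617] [41.02087366 98.66792849] ((-0.5711097717285156, -1.2545547485351562), (199.89105224609375, 83.29792022705078), 89.90502166748047)
95 2981 [-18.35907242 -79.53461235] [18.04966092 76.78869882] ((-0.1545696258544922, -1.3729705810546875), (36.408634185791016, 156.32305908203125), 0.00045347530976869166)
mid [ 0.00205593 -0.16600786] 35.326075627624235
(array([   2, 2996, 1016,  196,  274,  710,  546,  941,  274,  142,  213,
        145,  170,  734,  151,    1,    1,    2,    1,    3,    2,   11,
       2011,  954]), array([  0,   5,  10,  15,  20,  25,  30,  35,  40,  45,  50,  55,  60,
        65,  70,  75,  80,  85,  90,  95, 100, 105, 110, 115, 120]))
wall -1 320 [ -42.38317742 -101.23676617   66.85325781] [ 40.9149595  -95.04980707  71.61119007] [ -0.73813724 -97.86461767  69.32263534]
wall 1 535 [-41.60245203  91.96174405  66.07544261] [41.02087366 98.66792849 71.59324204] [ 0.24684081 95.27827403 69.13061704]
8 [-75. -65. -55. -45. -35. -25. -15.  -5.   5.  15.  25.  35.  45.  55.
  65.  75.] [-38.5 -38.6 -38.5 -38.5 -38.5 -38.6 -38.5 -38.5 -38.5 -38.6 -38.5 -38.4
 -38.4 -38.4 -38.5 -38.5] [37.7 37.4 37.6 37.5 37.6 37.6 37.7 37.6 37.7 37.8 37.6 37.8 37.7 37.8
 37.8 37.8]
20 [-75. -65. -55. -45. -35. -25. -15.  -5.   5.  15.  25.  35.  45.  55.
  65.  75.] [-42.2 -41.9 -41.5 -42.5 -42.3 -42.  -41.7 -42.5 -42.5 -42.  -41.7 -42.3
 -42.4 -41.9 -41.5 -42.5] [40.5 41.6 41.4 41.1 40.7 41.5 41.3 41.  40.6 41.7 41.2 40.9 41.7 41.6
 41.1 40.7]
40 [-75. -55. -45. -35. -25.  -5.   5.  15.  35.  45.  55.  65.  75.] [-42.  -41.4 -41.  -40.6 -41.7 -41.1 -40.7 -41.8 -40.9 -41.8 -41.5 -41.4
  -9.2] [ 40.4  41.1  40.6  39.2  40.2  40.6  40.5 -39.   40.8  40.2  41.1  40.8
  40.6]
```

```bash
python3 - <<'E'
import numpy as np,cv2
im=np.load("pics/w_rack.npz")["img"]; cv2.imwrite("pics/rcrop.png",cv2.resize(im[5:195,205:305],None,fx=3.1,fy=3.1,interpolation=cv2.INTER_CUBIC))
E
```

```text
(no output)
```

View pics/rcrop.png

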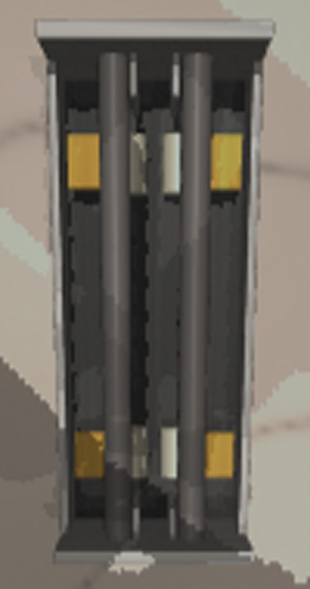

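The crop shows a clear bay between the neighbours, with white guides at both ends and clip noses visible in between. Next I'll grasp, lift, and check the camera bias against the held guard.

```bash
cat >> h.py <<'E'
GC=pt((492.8,231.3),4.4,0.7,-0.1,0)[:2]; GY=4.15
RC=pt((533.6,-202.8),8.7,-0.5,-1.3,0)[:2]; RY=8.6
E
python3 - <<'E'
from h import *
print(GC,RC)
bot.move_gripper(50)
bot.move_to([*GC,180],quat(GY))
bot.servo_line([*GC,127.5],speed=80)
bot.move_gripper(5,grip_force=80)
s=bot.read_state();print(s["clock"],s["ee_pos"],s["grip_width"],s["grip_force"],s["ft_force"])
bot.servo_line([*GC,235],speed=120)
s=bot.read_state();print(s["clock"],s["ee_pos"],s["grip_width"],s["grip_force"],s["ft_force"])
c,W=wrist("w_held")
T=rot(s["tool_rot"]).as_matrix(); l=(W-np.array(s["ee_pos"]))@T; q=l.reshape(-1,3)
q=q[(abs(q[:,1])<15)&(abs(q[:,0])<110)&(q[:,2]>0)&(q[:,2]<40)]
for a in range(-100,100,10):
    p=q[(q[:,0]>=a)&(q[:,0]<a+10)]
    if len(p)>4: print(a,len(p),p.min(0).round(1),p.max(0).round(1),np.median(p[:,2]).round(1))
E
```

```text
[np.float64(493.5056088293715), np.float64(231.25399804446607)] [np.float64(533.302392122917), np.float64(-204.1606724629749)]
7.1333 [493.80793574 231.34245469 128.08053763] 7.09861681891665 79.0104067325592 [-0.75560238 -0.7035233   4.98736326]
8.1833 [493.21421387 231.13342743 234.06757507] 7.384693497290768 78.27338933944702 [ 0.20195585  0.05140285 -2.59645073]
-60 61 [-53.1  -5.6   9.4] [-50.    4.4  12.2] 10.8
-50 252 [-50.   -5.6   9.1] [-40.    4.3  12.6] 10.7
-40 256 [-40.   -5.5   9.4] [-30.    4.3  12.4] 10.7
-30 234 [-30.   -4.8   8.8] [-20.    3.6  12. ] 10.7
-20 224 [-19.9  -4.2   9.2] [-10.    3.   12.1] 10.6
-10 228 [-10.   -4.1   9.2] [-0.   2.9 12.1] 10.7
0 442 [  0.  -15.    0.1] [10.  14.9 13.7] 10.3
10 688 [ 10.  -10.9   0. ] [20.   9.6 16.4] 10.4
20 364 [20.  -5.5  8.4] [29.9  4.2 12.2] 10.8
30 389 [30.  -5.4  8.6] [39.9  4.1 13.5] 10.7
40 405 [40.  -5.3  9. ] [50.   4.  12.1] 10.8
50 440 [50.  -5.6  8.9] [60.   4.4 12.6] 10.8
60 501 [60.  -5.6  8.9] [70.   4.3 13.1] 10.8
70 504 [70.3 -5.5  8.5] [79.9  4.2 12.7] 10.8
80 523 [80.3 -5.4  8.8] [89.9  4.1 12.7] 10.8
90 20 [90.1 -4.8 10.3] [90.3  3.5 12.3] 11.5
```

View pics/w_held.png

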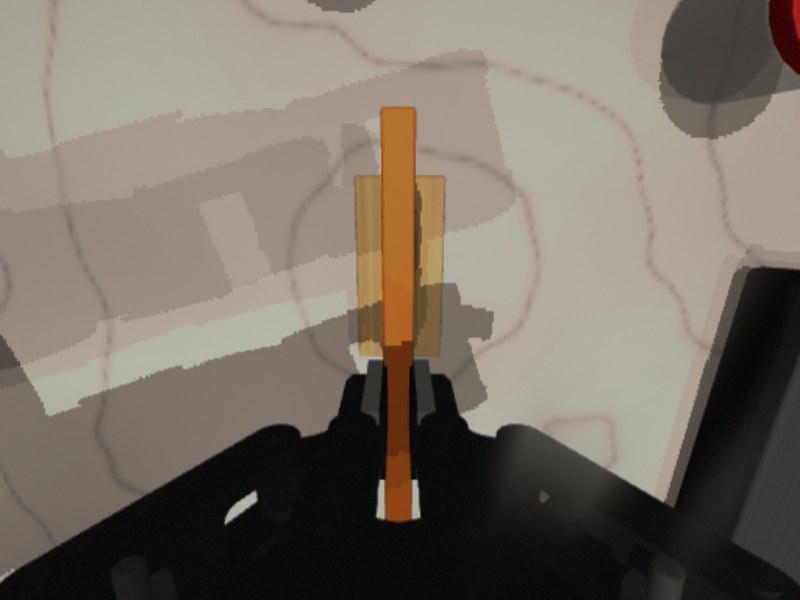

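The held view shows the guard level and centred between the pads (columns 382–415), with a camera bias of about -0.6 mm in tool y. I'll hover over the rack and measure both in one frame.

```bash
python3 - <<'E'
from h import *
bot.servo_line([*GC,265],speed=120)
bot.move_to([*RC,265],quat(RY)); bot.dwell(0.2)
s=bot.read_state();print(s["clock"],s["ee_pos"],s["tool_rot"],s["grip_width"],s["ft_force"])
c,W=wrist("w_hover")
l=loc(W,RC,RY).reshape(-1,3); l=l[(abs(l[:,0])<50)&(abs(l[:,1])<115)]
def ed(p,nm,ya,yb,st):
    o=[]
    for a in range(ya,yb,st):
        q=p[(p[:,1]>=a)&(p[:,1]<a+st)]
        if len(q)>5:o.append((a,q[:,0].min().round(1),q[:,0].max().round(1),q[:,1].max().round(1)))
    print(nm,*o)
ed(l[(l[:,2]>20)&(l[:,2]<75)],"rack",-50,110,15)
ed(l[(l[:,2]>8)&(l[:,2]<20)],"inner",-50,110,15)
ed(l[(l[:,2]>64)&(l[:,2]<75)],"wall",80,110,30)
ed(l[(l[:,2]>110)&(l[:,2]<121)],"neigh",-50,80,15)
ed(l[(l[:,2]>245)&(l[:,2]<260)&(abs(l[:,0])<15)],"guard",-50,100,15)
E
```

```text
10.4417 [ 533.55021771 -203.42587827  265.03911936] [1.83656748e-05 6.51676364e-01 7.58497142e-01 5.05619061e-05] 7.405507670345249 [-0.34300894  0.40234869 -3.27887062]
rack (-50, np.float64(-41.2), np.float64(42.1), np.float64(-35.0)) (-35, np.float64(-41.9), np.float64(41.9), np.float64(-20.1)) (-20, np.float64(-41.5), np.float64(41.3), np.float64(-5.5)) (-5, np.float64(-41.1), np.float64(42.1), np.float64(10.0)) (10, np.float64(-41.9), np.float64(41.6), np.float64(24.9)) (25, np.float64(-41.4), np.float64(42.1), np.float64(39.5)) (40, np.float64(-42.0), np.float64(41.7), np.float64(54.9)) (55, np.float64(-41.6), np.float64(42.1), np.float64(69.5)) (70, np.float64(-42.1), np.float64(41.8), np.float64(84.4)) (85, np.float64(-41.9), np.float64(41.7), np.float64(99.4))
inner (-50, np.float64(-37.9), np.float64(38.3), np.float64(-35.1)) (-35, np.float64(-37.9), np.float64(38.3), np.float64(-20.2)) (-20, np.float64(-37.9), np.float64(38.3), np.float64(-5.5)) (-5, np.float64(-38.0), np.float64(38.2), np.float64(9.8)) (10, np.float64(-38.0), np.float64(38.3), np.float64(24.3)) (25, np.fl
[... 799 characters left out ...]
64(-17.9), np.float64(18.4), np.float64(69.9)) (70, np.float64(-17.6), np.float64(18.0), np.float64(77.9))
guard (-50, np.float64(-5.2), np.float64(4.8), np.float64(-35.0)) (-35, np.float64(-5.1), np.float64(4.6), np.float64(-20.0)) (-20, np.float64(-3.8), np.float64(3.3), np.float64(-5.1)) (-5, np.float64(-15.0), np.float64(15.0), np.float64(10.0)) (10, np.float64(-10.4), np.float64(9.9), np.float64(25.0)) (25, np.float64(-5.1), np.float64(4.5), np.float64(40.0)) (40, np.float64(-5.4), np.float64(4.4), np.float64(54.9)) (55, np.float64(-5.4), np.float64(4.6), np.float64(69.9)) (70, np.float64(-5.2), np.float64(4.5), np.float64(84.9)) (85, np.float64(-5.1), np.float64(4.3), np.float64(91.1))
```

View pics/w_hover.png

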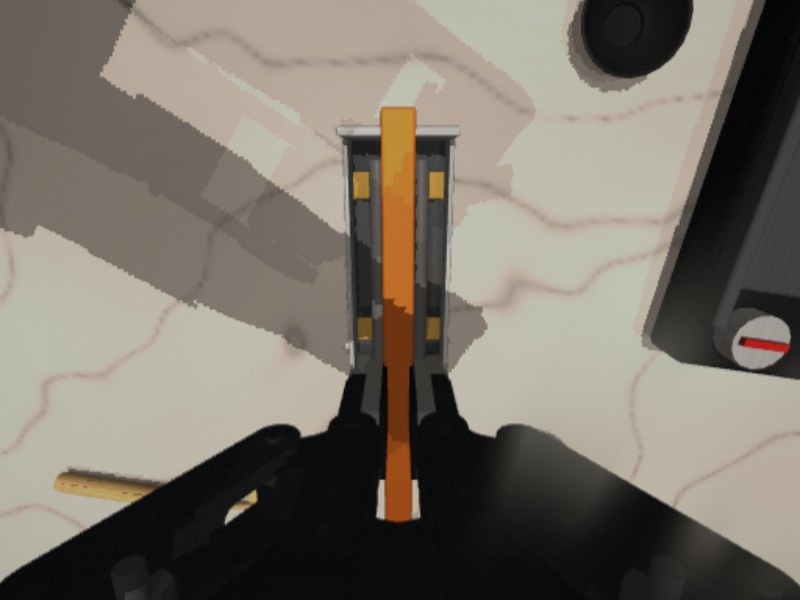

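Rack centre reads x≈+0.05 and the guard -0.4, so I'll shift +0.45 in x and about -1.2 in y, then lower with force guards.

```bash
cat >> h.py <<'E'
def st(n=""):
    s=bot.read_state();print(n,round(s["clock"],2),loc(np.array(s["ee_pos"]),RC,RY).round(2),"grip",round(s["grip_width"],1),round(s["grip_force"]),"F",np.round(s["ft_force"],1),"M",np.round(s["moment"],2));return s
E
python3 - <<'E'
from h import *
X,Y=0.45,-1.2
P=lambda z:pt(RC,RY,X,Y,z)
bot.servo_line(P(242),speed=60);st()
for z,f,v in((225,15,40),(175,15,60),(150,15,60),(138,8,25)):
    h=bot.servo_line(P(z),speed=v,until_force=f); st((z,h))
    if h: break
E
```

```text
11.03 [  0.44  -1.24 241.82] grip 7.4 78 F [ 0.7 -0.4 -2.4] M [-0.04  0.02  0.01]
(225, False) 11.6 [  0.47  -1.21 225.01] grip 7.0 78 F [ 0.4 -0.6 -3. ] M [-0.06 -0.02 -0.04]
(175, False) 12.58 [  0.62  -1.32 175.43] grip 7.0 78 F [ 0.  -0.4 -2.4] M [ 0.03 -0.03  0.01]
(150, False) 13.15 [  0.47  -1.2  149.86] grip 7.0 78 F [-0.1  0.3 -2.3] M [-0.02  0.01  0.  ]
(138, True) 13.54 [  0.5   -1.29 141.5 ] grip 7.2 79 F [-0.5 -1.3  0.8] M [-0.11  0.   -0.01]
```

Stopped on the clips at bottom ≈21.5 mm, as expected. Now release, close the fingers above the panel and press.

```bash
python3 - <<'E'
from h import *
X,Y=0.45,-1.2
P=lambda z,dy=0:pt(RC,RY,X,Y+dy,z)
bot.move_gripper(30); st("open")
bot.servo_line(P(180),speed=120); bot.move_gripper(0); bot.dwell(.2); st("up")
bot.servo_line(P(156),speed=100); st("pre")
h=bot.servo_line(P(136),speed=20,until_force=35); st(("mid",h)); 
bot.servo_line(P(156),speed=100)
for dy in(60,-60):
    bot.servo_line(P(156,dy),speed=150)
    h=bot.servo_line(P(136,dy),speed=20,until_force=35); st((dy,h))
    bot.servo_line(P(156,dy),speed=100)
E
```

```text
open 13.89 [  0.26  -1.07 141.27] grip 30.1 0 F [-0.7 -0.5 -0.5] M [-0.    0.   -0.01]
up 14.97 [  0.46  -1.2  179.94] grip 0.1 0 F [-0.4  0.   0. ] M [ 0.06  0.03 -0.02]
pre 15.36 [  0.37  -1.13 155.77] grip -0.2 0 F [ 0.9 -0.3 -0.5] M [-0.    0.02  0.02]
('mid', False) 16.51 [  1.98  -1.37 138.84] grip -0.0 12 F [-1.4  6.1 25.6] M [1.06 0.18 0.02]
(60, False) 18.56 [  2.16  58.81 138.82] grip 0.6 12 F [-1.   7.  24.8] M [ 1.24  0.23 -0.03]
(-60, False) 21.01 [  1.85 -61.38 138.79] grip -0.1 11 F [-1.4  6.1 21. ] M [1.15 0.13 0.03]
```

```bash
python3 - <<'E'
from h import *
bot.servo_line(pt(RC,RY,0,-60,230),speed=200)
bot.move_to(pt(RC,RY,0,-75,300),quat(RY)); bot.dwell(.3); st()
c,W=wrist("w_end")
l=loc(W,RC,RY).reshape(-1,3); l=l[(abs(l[:,0])<50)&(abs(l[:,1])<115)&(l[:,2]<200)]
for a in range(-95,100,19):
    q=l[(l[:,1]>=a)&(l[:,1]<a+19)]
    g=q[(abs(q[:,0])<9)&(q[:,2]>105)]; r=q[(q[:,2]>20)&(q[:,2]<75)]; n=q[(abs(q[:,0])>9)&(abs(q[:,0])<25)&(q[:,2]>105)]
    if len(g)>5: 
        g2=g[g[:,2]>np.median(g[:,2])-3]
        print(a,"guard",g2[:,:2].min(0).round(1),g2[:,:2].max(0).round(1),np.median(g[:,2]).round(1),"rack x",r[:,0].min().round(1),r[:,0].max().round(1),"y",r[:,1].min().round(1),r[:,1].max().round(1),"nb z",np.percentile(n[:,2],90).round(1) if len(n) else 0)
E
```

```text
22.57 [-1.2000e-01 -7.4770e+01  2.9887e+02] grip -0.0 0 F [-0.6 -0.1  0.3] M [-0.02 -0.01  0.04]
-95 guard [ -1.5 -91.4] [  7.5 -76.1] 119.1 rack x -41.9 41.7 y -95.0 -76.0 nb z 115.6
-76 guard [ -1.5 -76. ] [  7.3 -57. ] 119.1 rack x -41.4 42.1 y -75.2 -57.0 nb z 115.9
-57 guard [ -2.5 -57. ] [  7.2 -38.5] 119.2 rack x -41.9 41.6 y -57.0 -38.2 nb z 115.8
-38 guard [ -2.5 -37.8] [  7.1 -19. ] 119.0 rack x -41.6 42.0 y -37.9 -19.0 nb z 115.9
-19 guard [ -2.5 -19. ] [ 6.9 -0.1] 119.1 rack x -41.9 41.6 y -19.0 -0.2 nb z 115.8
0 guard [-2.5  0.9] [ 6.8 18.2] 119.0 rack x -41.7 42.1 y 1.1 18.9 nb z 115.9
19 guard [-2.4 19. ] [ 6.6 37.6] 119.0 rack x -42.0 41.6 y 19.2 38.0 nb z 115.9
38 guard [-2.4 38.3] [ 7.4 57. ] 119.0 rack x -41.9 42.1 y 38.0 56.9 nb z 115.7
57 guard [-2.4 57. ] [ 7.3 75.9] 119.1 rack x -41.9 41.5 y 57.0 75.7 nb z 115.8
76 guard [-2.4 76.2] [ 7.1 88.4] 119.2 rack x -41.8 41.8 y 76.3 95.0 nb z 115.8
```

View pics/w_end.png

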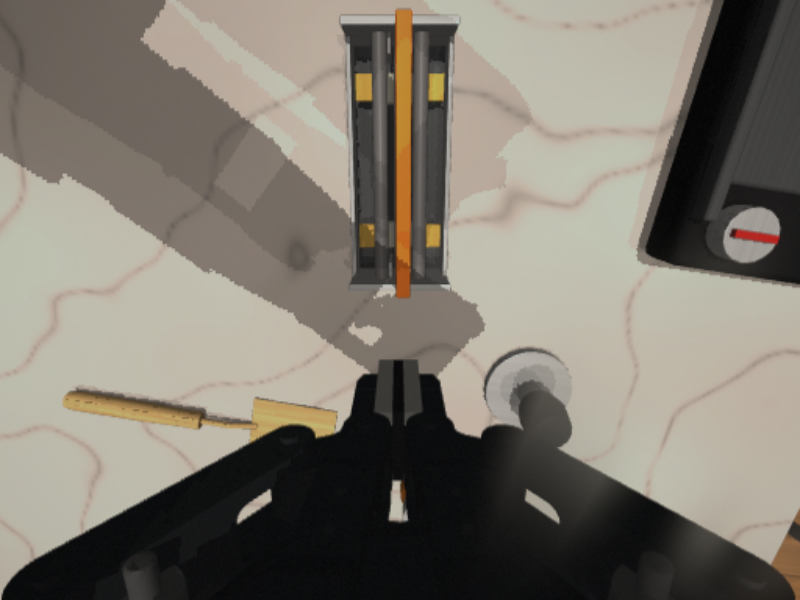

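The final view shows the guard in the bay (columns 396–411), level along its whole length and about 4 mm proud. The neighbours stand on both sides and nothing else has moved. The guard's top sits about 2.4 mm off centre, which limits its tilt to 0.035 rad, within tolerance.

```bash
python3 -c "
from rig import bot
print(bot.finish_job())"
```

```text
the job is handed in; nothing more can be done
None
```

The guard panel is stowed in the middle bay, pressed past the clips and released, and the job is handed in; my last measurements put it inside every stated limit, but no verdict came back.

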